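# Find the rocking corner of the bindery jig plate and shim it

### The job

The aluminium jig plate on the binding bench rocks at one corner. With a fingertip, press down on its corners one after the other until you find the one that gives, then press the hinged steel shim beside that corner down flat, and leave the other three shims standing up. Only press: do not lift the plate or pick up anything, and leave the book and the other things on and around the jig where they are.

Things in the scene. Friction and masses are not known exactly. Their poses are not given: they have to be found in the camera images.
- jig: plywood base board of the bench jig, 210 mm along its x, 310 mm along its y, 18 mm thick, fixed to the table. Origin at the centre of its underside; at yaw 0 its x points away from the robot, its y to the robot's left. It carries the plate in its middle and, beside the plate's four corners, the shims, two along its +y edge and two along its -y edge.
- plate: bare aluminium plate, 160 (x) by 194 mm (y), on a sprung stud above the base. Origin: centre of its top face, 58 mm above the table, z up. A steel strip 10 x 100 mm, 8 mm high, runs along y, 42 mm towards +x. One corner, unseen and changing from start to start, lacks support: pressed with 6 to 10 N it sinks 4 to 5 mm and springs back when let go. The other three are firm.
- corner_near_left (a point): where to press the plate's corner that is nearer the robot, on its left (+y): on the plate's top face, directly over that corner's packer, at (-60, 78) mm in the plate's x, y
- corner_near_right (a point): where to press the plate's corner that is nearer the robot, on its right (-y): on the plate's top face, directly over that corner's packer, at (-60, -78) mm in the plate's x, y
- corner_far_left (a point): where to press the plate's corner that is farther from the robot, on its left (+y): on the plate's top face, directly over that corner's packer, at (60, 78) mm in the plate's x, y
- corner_far_right (a point): where to press the plate's corner that is farther from the robot, on its right (-y): on the plate's top face, directly over that corner's packer, at (60, -78) mm in the plate's x, y
- tab_near_left (a point): where to press the shim of the corner that is nearer the robot, on its left (+y): on the top of its tongue, 32 mm from the tongue's hinge; about 54 mm outward (jig's +y) from that corner's pressing point. While the shim stands up this point is about 42 mm above the table; when the shim is flat, 33 mm
- tab_near_right (a point): where to press the shim of the corner that is nearer the robot, on its right (-y): on the top of its tongue, 32 mm from the tongue's hinge; about 54 mm outward (jig's -y) from that corner's pressing point. While the shim stands up this point is about 42 mm above the table; when the shim is flat, 33 mm
- tab_far_left (a point): where to press the shim of the corner that is farther from the robot, on its left (+y): on the top of its tongue, 32 mm from the tongue's hinge; about 54 mm outward (jig's +y) from that corner's pressing point. While the shim stands up this point is about 42 mm above the table; when the shim is flat, 33 mm
- tab_far_right (a point): where to press the shim of the corner that is farther from the robot, on its right (-y): on the top of its tongue, 32 mm from the tongue's hinge; about 54 mm outward (jig's -y) from that corner's pressing point. While the shim stands up this point is about 42 mm above the table; when the shim is flat, 33 mm
- shim_near_left (a joint): shim nearer the robot, on its left (+y): steel tongue 34 x 45 x 4 mm, hinged at its inner edge beside the plate. 0 = outer end up (tip 13 mm proud), 0.30 rad = flat on its foot. Stiff: 5 to 8 N at its tab point pushes it down; it stays where left. Flat, it raises that corner's packer 5 mm: fills the gap under the rocking corner, but jacks a firm one askew
- shim_near_right (a joint): shim nearer the robot, on its right (-y): steel tongue 34 x 45 x 4 mm, hinged at its inner edge beside the plate. 0 = outer end up (tip 13 mm proud), 0.30 rad = flat on its foot. Stiff: 5 to 8 N at its tab point pushes it down; it stays where left. Flat, it raises that corner's packer 5 mm: fills the gap under the rocking corner, but jacks a firm one askew
- shim_far_left (a joint): shim farther from the robot, on its left (+y): steel tongue 34 x 45 x 4 mm, hinged at its inner edge beside the plate. 0 = outer end up (tip 13 mm proud), 0.30 rad = flat on its foot. Stiff: 5 to 8 N at its tab point pushes it down; it stays where left. Flat, it raises that corner's packer 5 mm: fills the gap under the rocking corner, but jacks a firm one askew
- shim_far_right (a joint): shim farther from the robot, on its right (-y): steel tongue 34 x 45 x 4 mm, hinged at its inner edge beside the plate. 0 = outer end up (tip 13 mm proud), 0.30 rad = flat on its foot. Stiff: 5 to 8 N at its tab point pushes it down; it stays where left. Flat, it raises that corner's packer 5 mm: fills the gap under the rocking corner, but jacks a firm one askew
- book: small hardback book, 58 x 84 x 22 mm, lying near the middle of the jig plate. Origin at the centre of its underside. Not part of the work: leave it alone
- spool: wooden thread spool, 30 mm across, 40 mm high, standing on the base board between the two left shims. Origin at the centre of its underside. Not part of the work: leave it alone
- weight: brass cylinder, 30 mm across, 30 mm high, standing on the base board between the two right shims. Origin at the centre of its underside. Not part of the work: leave it alone
- glue_jar: closed white jar, 72 mm across, 85 mm high, left of the jig. Origin at the centre of its underside. Not part of the work: leave it alone
- press_block: dark wooden block, 90 x 50 x 45 mm, right of the jig. Origin at the centre of its underside. Not part of the work: leave it alone
- bone_folder: flat off-white folder, 140 x 22 x 5 mm, lying to the left of the jig. Origin at the centre of its underside. Not part of the work: leave it alone
- paste_brush: brush lying to the right of the jig. Origin at the centre of its underside. Not part of the work: leave it alone

How it is judged (in metres and radians):
On the way, in this order (a step that is already met when the one before it is completed fails the run):
1. the rocking corner of the plate is pressed down so that it dips by more than 3 mm, all four shims still standing (z of any of corner_near_left, corner_near_right, corner_far_left, corner_far_right in the frame of jig below 0.055 m and contact force between the fingers and plate above 1 N and value of joint each of shim_near_left, shim_near_right, shim_far_left, shim_far_right below 0.08 rad), for 0.05 s.
2. one shim is pressed flat (joint above 0.24 rad) while the other three stand (below 0.08 rad) (((value of joint shim_near_left above 0.24 rad and value of joint each of shim_near_right, shim_far_left, shim_far_right below 0.08 rad) or (value of joint shim_near_right above 0.24 rad and value of joint each of shim_near_left, shim_far_left, shim_far_right below 0.08 rad) or (value of joint shim_far_left above 0.24 rad and value of joint each of shim_near_left, shim_near_right, shim_far_right below 0.08 rad) or (value of joint shim_far_right above 0.24 rad and value of joint each of shim_near_left, shim_near_right, shim_far_left below 0.08 rad))), for 0.2 s.
At the end, for the whole second after the job is handed in: Exactly one shim lies flat (joint above 0.24 of 0.30 rad), the other three stand (below 0.08 rad), and the plate is at rest, level within 0.015 rad and within 1.5 mm of its starting height: so the flat shim is the one under the rocking corner (((value of joint shim_near_left above 0.24 rad and value of joint each of shim_near_right, shim_far_left, shim_far_right below 0.08 rad) or (value of joint shim_near_right above 0.24 rad and value of joint each of shim_near_left, shim_far_left, shim_far_right below 0.08 rad) or (value of joint shim_far_left above 0.24 rad and value of joint each of shim_near_left, shim_near_right, shim_far_right below 0.08 rad) or (value of joint shim_far_right above 0.24 rad and value of joint each of shim_near_left, shim_near_right, shim_far_left below 0.08 rad)) and angle between plate's own z axis and vertical below 0.015 rad and z of plate in the frame of jig between 0.0565 and 0.0595 m and angular speed of plate below 0.05 rad/s); the robot touches nothing.
It fails at once if the plate is lifted (its centre more than 6 mm above where it belongs) (z of plate in the frame of jig above 0.064 m).
It fails at once if a second shim is pressed down (two shims past half way) (value of joint each of shim_near_left, shim_near_right above 0.15 rad or value of joint each of shim_near_left, shim_far_left above 0.15 rad or value of joint each of shim_near_left, shim_far_right above 0.15 rad or value of joint each of shim_near_right, shim_far_left above 0.15 rad or value of joint each of shim_near_right, shim_far_right above 0.15 rad or value of joint each of shim_far_left, shim_far_right above 0.15 rad).
It fails at once if a thing that is not part of the work is lifted or shoved (more than 25 mm from where it stood) (distance of any of book, spool, weight, glue_jar, press_block, bone_folder, paste_brush from where it was at the start of the episode above 0.025 m).
It also fails if it takes over 48 s, if anything falls off the work surface, if the arm or the gripper's body presses on something with over 40 N, if the wrist force passes 120 N, or if a joint passes its speed limit or range.

### The arm

A 6-joint arm with a two-finger parallel gripper is mounted at the origin on the work surface. World frame = base frame: x ahead of the robot, y to its left, z up, the work surface at z = 0. Lengths are in mm, angles in rad, forces in N, time in s.
With the tool pointing down it reaches from about 350 to 975 mm from the base axis. Payload 7.1 kg.
Tool frame: the origin (TCP) lies on the centre line of the jaws, within the pads' length; the fingertips stand 17 mm ahead of it and the grasp point (between the pads) lies 2 mm behind it; z points along the fingers, y is the direction in which the jaws open and shut (so a half turn about z gives the same grasp; the last joint's range is limited). The gripper opens to 88 mm and grips with 3 to 60 N. Pads are 20 mm wide; open, the fingers measure 115 mm over their backs; the gripper's body (75 mm by 178 mm) begins 61 mm behind the grasp point.
Start: joints at [1.241, 0.423, 1.63, -0, 1.089, -0.019], TCP at [191.106, 595.049, 239.675] pointing down, gripper open.
Joint ranges: [-3, 3], [-0.9, 2.11], [0.09, 2.58], [-1.31, 4.45], [0.11, 2.69], [-2.54, 2.54]. Speed limits (rad/s): [2.39, 2.39, 3.01, 3.14, 3.14, 3.14].

### API

Orientations are given as a rotation vector (axis times angle).
In Python, from workcell import ctrl, imaging, workorder gives the robot as it stands. The module is installed in compiled form; this text tells all that it offers.
- The arm moves only by the shell command python3 -m crank 'ROWS' [OPENING]. ROWS is JSON, a list of rows, each an object with "travel": the shift along the tool's x, y, z as a fraction of full scale, a list of three; "turn": the turn about the tool's z as a fraction of full scale. In form: [{"travel": [dx, dy, dz], "turn": turn}, ...]. A call has 1 to 20 rows; each row shifts and turns the pose as measured when the row begins, along the tool's axes as they then stand; what a row does not reach is not made up. Full scale, the value 1, is 5 cm for a shift and 0.1 rad for a turn. A row lasts 1/10 s, in which the tool goes at most 50 mm and 8.59 degrees, less where a joint would pass 70% of its speed; a pose out of reach is approached as far as the arm can. A call with a number of a shift or a turn outside -1 to 1 is refused whole. A call with a gripper value outside its range is refused whole. OPENING is the gripper command: -1 is shut, 1 is fully open, values between are in proportion, set as the call begins (- or left out, the last holds). The fingers move at their own pace and stop on an object; the grip force is fixed at half the most. Time passes only in rows, so rows that do not move let the fingers close. It gives the time, the measured TCP pose, the force and the opening at its end, in the units of the state.
- ctrl.get_obs(): the state, without advancing time (a new reading comes with each control period).
- imaging.get_image(name): name is "side" or "top"; returns the picture (420x560x3 uint8, blue, green, red); there is no depth.
- imaging.camera_info(name): a dict with "camera_matrix" (3x3 intrinsics, pixels), "k1" (the pictures are not rectified: a ray, as slopes to the right and down, at radius r is drawn at 1 + k1 r^2 times it, then the intrinsics apply), "rvec" (rotation vector, rad) and "tvec" (3), from world to camera coordinates, as OpenCV has them. Camera axes: x right, y down, z forward; pixel columns grow to the right and rows downward; lengths in mm; the calibration is good to about 2 mm. A picture is of the moment at which its call begins. camera_info takes no time and is no camera call.
- workorder.close_job(): hands the job in, once; it reports no verdict.
The state is a dict: "t": time; "qpos": joint angles; "qvel": joint speeds; "joint_torque": joint torques, N m; "ee_pos": TCP position; "orientation": TCP orientation; "ft_force": force on the tool from outside, world axes, zero at the start; "moment": the same for the moment, N m; "width": finger opening in mm.
Only numpy, scipy, OpenCV 4.12 (cv2) and the standard library are available. Lean on these libraries where they do the work, as an engineer would, in place of code of your own. Each camera call takes 0.05 s, during which the arm holds its last target.

## Working session

There is one attempt and no reset: what is moved stays moved. The work goes in short steps, Python scripts to look and compute and a shell command to move; the robot and the scene stay as the last step left them, time stands still between calls to the robot, and variables do not carry over. Pictures are saved under pics/ and viewed, and the job is handed in when it is done.

```bash
mkdir -p pics; python3 - <<'E'
from workcell import ctrl, imaging
import cv2
o=ctrl.get_obs()
for k in o: print(k,o[k])
for n in("top","side"):
    cv2.imwrite(f"pics/{n}0.png",imaging.get_image(n)); print(n,imaging.camera_info(n))
E
```

```text
t 0.0
qpos [ 1.24101082e+00  4.23858240e-01  1.63070945e+00  6.66992826e-06
  1.08859780e+00 -1.90116521e-02]
qvel [ 2.02734254e-03  6.79262937e-04 -8.92765543e-04  3.41141805e-04
 -9.73872264e-04  5.43519964e-05]
joint_torque [-2.83542950e-04 -5.44623327e+01 -2.73663193e+01  6.43226551e-02
  2.28157011e-02 -1.58622156e-04]
ee_pos [190.92631784 594.55075686 238.88317872]
orientation [-4.86161868e-01 -3.10346482e+00  2.43129559e-03]
ft_force [-0.61421069  0.38552541 -0.50657368]
moment [-0.00627523  0.00846913 -0.0118776 ]
width 87.68666460238194
top {'camera_matrix': array([[484.54321434,   0.        , 275.97794818],
       [  0.        , 484.54321434, 205.30924275],
       [  0.        ,   0.        ,   1.        ]]), 'k1': -0.16748312510066388, 'rvec': array([ 2.17875482, -2.16551189,  0.09098101]), 'tvec': array([   7.94239379,  532.06925206, 1041.96305151])}
side {'camera_matrix': array([[380.18827135,   0.        , 273.96302197],
       [  0.        , 380.18827135, 203.55751556],
       [  0.        ,   0.        ,   1.        ]]), 'k1': -0.029748265280817195, 'rvec': array([ 2.34138979, -0.78928715,  0.30439613]), 'tvec': array([-439.82898829,  288.1254156 ,  591.04321728])}
```

View pics/top0.png

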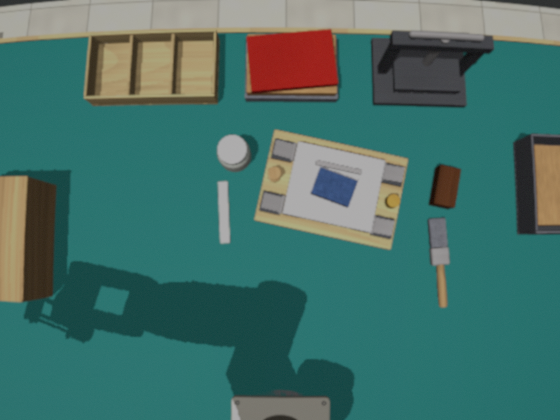

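View pics/side0.png

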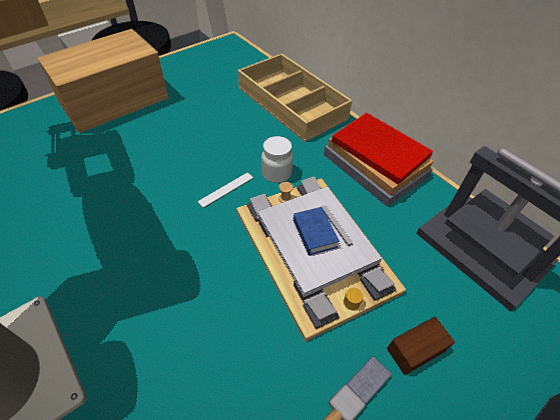

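The top view shows the jig centred near (333,190) and yawed, with shims at about (285,150), (272,203), (394,173) and (383,226). The arm shows only as a shadow. Next I measure the plate and board.

```bash
cat > h.py <<'E'
import numpy as np, cv2
from workcell import ctrl, imaging
def ray(n,uv,z):
    c=imaging.camera_info(n);K=c["camera_matrix"];R,_=cv2.Rodrigues(c["rvec"])
    p=cv2.undistortPoints(np.array(uv,float).reshape(-1,1,2),K,np.array([c["k1"],0,0,0,0.]),None).reshape(-1,2) if 1 else 0
    C=-R.T@c["tvec"]; d=np.c_[p,np.ones(len(p))]@R
    return C+d*((z-C[2])/d[:,2])[:,None]
def proj(n,P):
    c=imaging.camera_info(n)
    return cv2.projectPoints(np.array(P,float).reshape(-1,1,3),c["rvec"],c["tvec"],c["camera_matrix"],np.array([c["k1"],0,0,0,0.]))[0].reshape(-1,2)
E
python3 - <<'E'
from h import *
im=cv2.imread("pics/top0.png"); hsv=cv2.cvtColor(im,cv2.COLOR_BGR2HSV)
roi=np.zeros(im.shape[:2],np.uint8); roi[115:260,250:415]=255
def big(m):
    c=max(cv2.findContours(m,cv2.RETR_EXTERNAL,cv2.CHAIN_APPROX_NONE)[0],key=cv2.contourArea); return c
def rep(name,c,z):
    w=ray("top",c.reshape(-1,2),z)[:,:2].astype(np.float32)
    r=cv2.minAreaRect(w); print(name,cv2.contourArea(c),r); return w
pm=((hsv[...,1]<60)&(hsv[...,2]>130)).astype(np.uint8)*255&roi
bm=(~((hsv[...,0]>70)&(hsv[...,0]<100)&(hsv[...,1]>120))).astype(np.uint8)*255&roi
bm=cv2.morphologyEx(bm,cv2.MORPH_OPEN,np.ones((5,5)))
c1=big(pm);c2=big(bm)
rep("plate",c1,58);rep("base",c2,18)
sm=((hsv[...,1]<60)&(hsv[...,2]>60)&(hsv[...,2]<=130)).astype(np.uint8)*255&roi
sm=cv2.morphologyEx(sm,cv2.MORPH_OPEN,np.ones((3,3)))
for c in cv2.findContours(sm,cv2.RETR_EXTERNAL,cv2.CHAIN_APPROX_NONE)[0]:
    if cv2.contourArea(c)>80: rep("shim",c,42)
v=im.copy(); cv2.drawContours(v,[c1],-1,(0,0,255),1);cv2.drawContours(v,[c2],-1,(255,0,255),1)
cv2.imwrite("pics/c.png",cv2.resize(v[110:265,245:420],None,fx=4,fy=3.8,interpolation=0))
print(ctrl.get_obs()["t"])
E
```

```text
plate 7833.0 ((570.3392944335938, -114.5), (287.23333740234375, 163.8523406982422), 77.88663482666016)
base 13283.5 ((570.791259765625, -112.92073059082031), (316.0066833496094, 215.93923950195312), 77.90259552001953)
0.1
```

View pics/c.png

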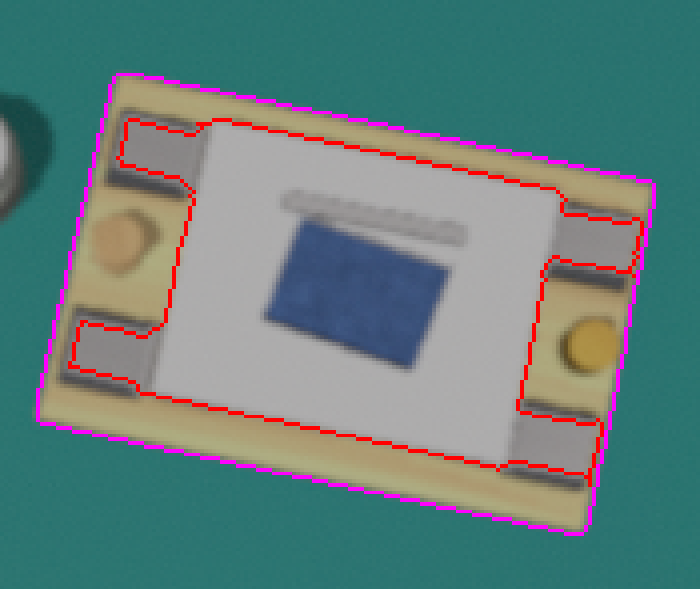

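```bash
python3 - <<'E'
from h import *
im=cv2.imread("pics/top0.png"); hsv=cv2.cvtColor(im,cv2.COLOR_BGR2HSV)
print(hsv[165,320],hsv[150,286],hsv[202,274],hsv[172,395])
roi=np.zeros(im.shape[:2],np.uint8); roi[115:260,250:415]=255
pm=((hsv[...,1]<50)&(hsv[...,2]>160)).astype(np.uint8)*255&roi
pm=cv2.morphologyEx(pm,cv2.MORPH_OPEN,np.ones((5,5)))
c=max(cv2.findContours(pm,cv2.RETR_EXTERNAL,cv2.CHAIN_APPROX_NONE)[0],key=cv2.contourArea)
r=cv2.minAreaRect(ray("top",c.reshape(-1,2),58)[:,:2].astype(np.float32)); print(r)
cx,cy=570.5,-113.5; a=np.deg2rad(-12.1)
P={}
for n,x,y in(("NL",-60,78),("NR",-60,-78),("FL",60,78),("FR",60,-78)):
  for t,yy,z in(("c",y,58),("t",y+54*np.sign(y),42)):
    P[t+n]=(cx+np.cos(a)*x-np.sin(a)*yy,cy+np.sin(a)*x+np.cos(a)*yy,z)
for k,p in P.items(): print(k,np.round(p,1))
v=im.copy()
big=cv2.resize(v[110:265,245:420],None,fx=4,fy=3.8,interpolation=0)
for q in proj("top",list(P.values())): cv2.circle(big,(int((q[0]-245+.5)*4),int((q[1]-110+.5)*3.8)),3,(0,0,255),-1)
s=cv2.imread("pics/side0.png"); b2=cv2.resize(s[160:350,220:420],None,fx=4,fy=3.1)
for q in proj("side",list(P.values())): cv2.circle(b2,(int((q[0]-220+.5)*4),int((q[1]-160+.5)*3.1)),3,(0,0,255),-1)
cv2.imwrite("pics/d.png",big);cv2.imwrite("pics/e.png",b2)
R=cv2.Rodrigues(ctrl.get_obs()["orientation"])[0];print(R.round(3))
E
```

```text
[165   4 138] [  0   4 136] [165   4 136] [  0   7 141]
((571.0653076171875, -112.856689453125), (195.7577362060547, 157.1956329345703), 77.71665954589844)
cNL [528.2 -24.7  58. ]
tNL [539.5  28.1  42. ]
cNR [ 495.5 -177.2   58. ]
tNR [ 484.2 -230.    42. ]
cFL [645.5 -49.8  58. ]
tFL [656.8   3.   42. ]
cFR [ 612.8 -202.3   58. ]
tFR [ 601.5 -255.1   42. ]
[[-0.952  0.306 -0.   ]
 [ 0.306  0.952 -0.001]
 [ 0.    -0.001 -1.   ]]
```

View pics/d.png

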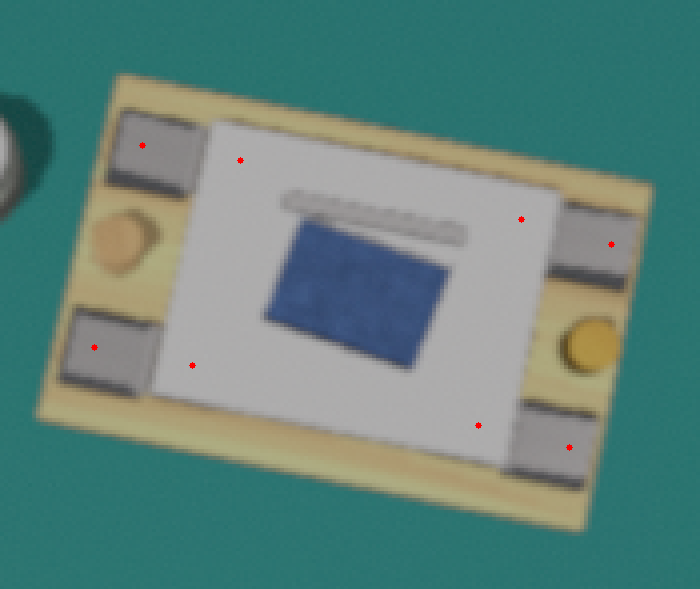

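View pics/e.png

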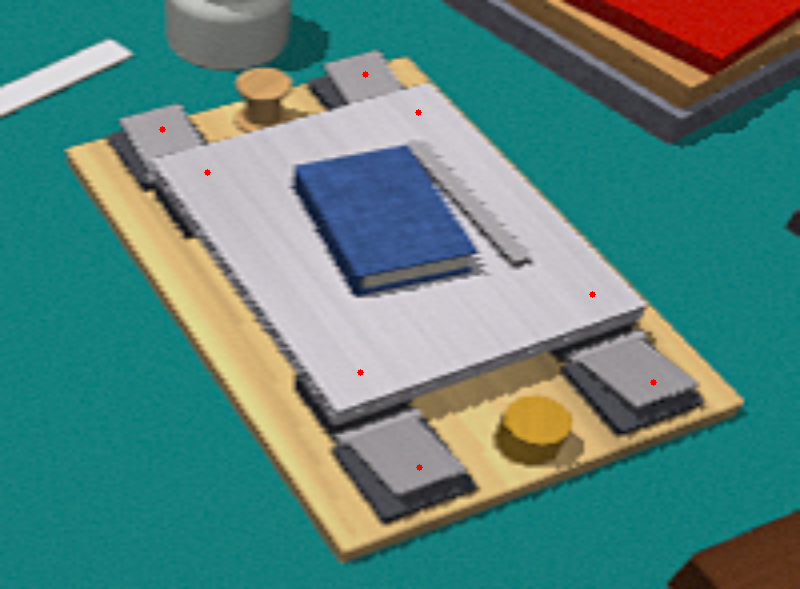

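The projected press points land on the plate corners and tongues in both views. Now I shut the gripper and align the tool with the jig.

```bash
python3 -m crank '[{"travel":[0,0,0],"turn":-1},{"travel":[0,0,0],"turn":0},{"travel":[0,0,0],"turn":0}]' -1
cat > d.py <<'E'
import sys
from h import *
cx,cy,a=570.7,-113.2,np.deg2rad(-12.15)
T={}
for n,x,y in(("NL",-60,78),("NR",-60,-78),("FL",60,78),("FR",60,-78)):
  for t,yy in(("c",y),("t",y+54*np.sign(y))):
    T[t+n]=np.array((cx+np.cos(a)*x-np.sin(a)*yy,cy+np.sin(a)*x+np.cos(a)*yy))
o=ctrl.get_obs();R=cv2.Rodrigues(np.array(o["orientation"]))[0];p=np.array(o["ee_pos"])
print("t",o["t"],"p",p.round(1),"tip z",round(p[2]-17,1),"F",np.round(o["ft_force"],1),"w",round(o["width"],1),"yaw y",np.rad2deg(np.arctan2(R[1,1],R[0,1])).round(1),"zt",R[:,2].round(3))
for k in sys.argv[1:]:
    g=T[k]-p[:2]; print(k,"rows total tool x,y:",(R[:,:2].T@np.r_[g,0]/50).round(2))
E
python3 d.py cNL
```

```text
t: 0.4
ee_pos: [190.7, 593.9, 237.8]
orientation: [-0.33, -3.123, 0.006]
ft_force: [-0.1, 0.3, -0.1]
width: 67.3
t 0.4 p [190.7 593.9 237.8] tip z 220.8 F [-0.1  0.3 -0.1] w 67.3 yaw y 77.9 zt [-0.001 -0.004 -1.   ]
cNL rows total tool x,y: [ -9.19 -10.68]
```

```bash
python3 -m crank '[{"travel":[-0.57,-0.67,0],"turn":0},{"travel":[-0.57,-0.67,0],"turn":0},{"travel":[-0.57,-0.67,0],"turn":0},{"travel":[-0.57,-0.67,0],"turn":0},{"travel":[-0.57,-0.67,0],"turn":0},{"travel":[-0.57,-0.67,0],"turn":0},{"travel":[-0.57,-0.67,0],"turn":0},{"travel":[-0.57,-0.67,0],"turn":0},{"travel":[-0.57,-0.67,0],"turn":0},{"travel":[-0.57,-0.67,0],"turn":0},{"travel":[-0.57,-0.67,0],"turn":0},{"travel":[-0.57,-0.67,0],"turn":0},{"travel":[-0.57,-0.67,0],"turn":0},{"travel":[-0.57,-0.67,0],"turn":0},{"travel":[-0.57,-0.67,0],"turn":0},{"travel":[-0.57,-0.67,0],"turn":0}]'
python3 d.py cNL
```

```text
t: 2.0
ee_pos: [525.2, -49.7, 239.6]
orientation: [0.372, 3.115, 0.002]
ft_force: [0.6, 0.6, 1.3]
width: 0.5
t 2.0 p [525.2 -49.7 239.6] tip z 222.6 F [0.6 0.6 1.3] w 0.5 yaw y 76.4 zt [ 0.005  0.001 -1.   ]
cNL rows total tool x,y: [0.05 0.51]
```

```bash
python3 -m crank '[{"travel":[0,0.5,0.5],"turn":-0.2},{"travel":[0,0,0.8],"turn":0},{"travel":[0,0,0.8],"turn":0},{"travel":[0,0,0.4],"turn":0},{"travel":[0,0,0],"turn":0}]'
python3 d.py cNL
```

```text
t: 2.5
ee_pos: [538.0, -34.4, 112.6]
orientation: [0.377, 3.105, 0.001]
ft_force: [-0.9, 0.2, -0.3]
width: 0.5
t 2.5 p [538.  -34.4 112.6] tip z 95.6 F [-0.9  0.2 -0.3] w 0.5 yaw y 76.2 zt [ 0.013 -0.001 -1.   ]
cNL rows total tool x,y: [0.23 0.15]
```

```bash
python3 -m crank '[{"travel":[0.25,0.15,0.15],"turn":-0.25},{"travel":[0,0,0.1],"turn":0},{"travel":[0,0,0],"turn":0}]'
python3 d.py cNL
```

```text
t: 2.8
ee_pos: [527.8, -23.1, 100.9]
orientation: [0.338, 3.108, 0.001]
ft_force: [-0.1, -1.3, 0.6]
width: 0.6
t 2.8 p [527.8 -23.1 100.9] tip z 83.9 F [-0.1 -1.3  0.6] w 0.6 yaw y 77.6 zt [ 0.015 -0.001 -1.   ]
cNL rows total tool x,y: [-0.02 -0.02]
```

```bash
python3 -m crank '[{"travel":[0,0,0.25],"turn":0},{"travel":[0,0,0.1],"turn":0},{"travel":[0,0,0],"turn":0}]'
python3 d.py cNL
python3 -m crank '[{"travel":[0,0,0.06],"turn":0},{"travel":[0,0,0.04],"turn":0}]'
```

```text
t: 3.1
ee_pos: [529.6, -22.9, 84.2]
orientation: [0.337, 3.104, 0.001]
ft_force: [0.0, 0.2, -0.5]
width: 0.5
t 3.1 p [529.6 -22.9  84.2] tip z 67.2 F [ 0.   0.2 -0.5] w 0.5 yaw y 77.6 zt [ 0.02  -0.001 -1.   ]
cNL rows total tool x,y: [ 0.02 -0.03]
t: 3.3
ee_pos: [530.2, -23.0, 79.1]
orientation: [0.337, 3.103, 0.001]
ft_force: [-0.3, -0.8, -0.1]
width: 0.5
```

```bash
for i in 1 2 ; do :; done; python3 -m crank '[{"travel":[0,0,0.06],"turn":0}]'; python3 -m crank '[{"travel":[0,0,0.04],"turn":0}]'; python3 -m crank '[{"travel":[0,0,0.04],"turn":0}]'; python3 -m crank '[{"travel":[0,0,0.04],"turn":0}]'
```

```text
t: 3.4
ee_pos: [530.6, -23.1, 76.1]
orientation: [0.337, 3.102, 0.002]
ft_force: [0.3, -0.2, -0.5]
width: 0.5
t: 3.5
ee_pos: [530.6, -23.1, 74.6]
orientation: [0.337, 3.102, 0.002]
ft_force: [-7.8, 0.8, 30.4]
width: 0.3
t: 3.6
ee_pos: [530.7, -23.1, 74.4]
orientation: [0.337, 3.103, 0.002]
ft_force: [-12.2, 0.2, 43.6]
width: 0.6
t: 3.7
ee_pos: [530.7, -23.1, 74.5]
orientation: [0.338, 3.103, 0.002]
ft_force: [-10.6, 0.4, 30.9]
width: 0.6
```

NL is firm: 30 to 40 N with the tip stopped at about 57.5. Next is NR.

```bash
python3 -m crank '[{"travel":[0,0,-0.7],"turn":0},{"travel":[0,-0.5,0],"turn":0},{"travel":[0,-0.8,0],"turn":0},{"travel":[0,-0.8,0],"turn":0},{"travel":[0,-0.7,0],"turn":0},{"travel":[0,-0.2,0],"turn":0},{"travel":[0,0,0],"turn":0}]'
python3 d.py cNR
```

```text
t: 4.4
ee_pos: [498.8, -174.1, 112.0]
orientation: [0.333, 3.098, 0.0]
ft_force: [-0.6, 1.4, 0.6]
width: 0.7
t 4.4 p [ 498.8 -174.1  112. ] tip z 95.0 F [-0.6  1.4  0.6] w 0.7 yaw y 77.7 zt [ 0.025 -0.002 -1.   ]
cNR rows total tool x,y: [ 0.05 -0.07]
```

```bash
python3 -m crank '[{"travel":[0.05,-0.07,0.3],"turn":0},{"travel":[0,0,0.2],"turn":0},{"travel":[0,0,0.1],"turn":0},{"travel":[0,0,0],"turn":0}]'; python3 d.py cNR
```

```text
t: 4.8
ee_pos: [497.4, -174.0, 80.7]
orientation: [0.331, 3.099, 0.002]
ft_force: [0.6, 0.1, 0.4]
width: 0.2
t 4.8 p [ 497.4 -174.    80.7] tip z 63.7 F [0.6 0.1 0.4] w 0.2 yaw y 77.8 zt [ 0.025 -0.002 -1.   ]
cNR rows total tool x,y: [ 0.02 -0.06]
```

```bash
for_=1; python3 -m crank '[{"travel":[0.02,-0.06,0.06],"turn":0},{"travel":[0,0,0.04],"turn":0}]'; python3 -m crank '[{"travel":[0,0,0.03],"turn":0}]'; python3 -m crank '[{"travel":[0,0,0.02],"turn":0}]'; python3 -m crank '[{"travel":[0,0,0.02],"turn":0}]'
```

```text
t: 5.0
ee_pos: [496.5, -175.8, 75.7]
orientation: [0.328, 3.099, 0.002]
ft_force: [0.0, 0.4, 0.0]
width: 0.3
t: 5.1
ee_pos: [496.7, -175.8, 74.2]
orientation: [0.328, 3.098, 0.001]
ft_force: [-0.6, -1.7, 2.9]
width: 0.9
t: 5.2
ee_pos: [496.7, -175.8, 73.3]
orientation: [0.328, 3.099, 0.001]
ft_force: [-1.5, -1.8, 3.6]
width: 0.7
t: 5.3
ee_pos: [496.7, -175.8, 72.5]
orientation: [0.328, 3.099, 0.001]
ft_force: [-1.9, -0.3, 3.4]
width: 0.3
```

NR is giving: the force stays near 3.5 N as the tip sinks. I'll keep going until it bottoms out.

```bash
python3 -m crank '[{"travel":[0,0,0.03],"turn":0}]'; python3 -m crank '[{"travel":[0,0,0.03],"turn":0}]'; python3 -m crank '[{"travel":[0,0,0.02],"turn":0}]';python3 -m crank '[{"travel":[0,0,0.01],"turn":0}]'; python3 -m crank '[{"travel":[0,0,0.01],"turn":0}]'
```

```text
t: 5.4
ee_pos: [496.7, -175.7, 71.2]
orientation: [0.328, 3.098, 0.001]
ft_force: [-1.6, 0.7, 5.0]
width: 0.3
t: 5.5
ee_pos: [496.8, -175.8, 70.3]
orientation: [0.329, 3.098, 0.002]
ft_force: [-6.0, 2.2, 22.1]
width: 0.5
t: 5.6
ee_pos: [496.8, -175.7, 70.3]
orientation: [0.329, 3.098, 0.002]
ft_force: [-6.9, 2.6, 21.0]
width: 0.4
t: 5.7
ee_pos: [496.8, -175.7, 70.6]
orientation: [0.329, 3.098, 0.002]
ft_force: [-3.2, 1.1, 9.1]
width: 0.6
t: 5.8
ee_pos: [496.8, -175.8, 70.7]
orientation: [0.329, 3.098, 0.002]
ft_force: [-2.5, 1.5, 6.4]
width: 0.3
```

NR sank about 4.3 mm and then bottomed, so it is the rocking corner. Now I lift and move out to its tab.

```bash
python3 -m crank '[{"travel":[0,0,-0.4],"turn":0},{"travel":[0,-0.3,-0.1],"turn":0},{"travel":[0,-0.4,0],"turn":0},{"travel":[0,-0.4,0],"turn":0},{"travel":[0,0,0],"turn":0},{"travel":[0,0,0],"turn":0}]'
python3 d.py tNR
```

```text
t: 6.4
ee_pos: [484.3, -234.3, 95.4]
orientation: [0.328, 3.095, -0.0]
ft_force: [0.2, -0.5, -0.1]
width: 0.6
t 6.4 p [ 484.3 -234.3   95.4] tip z 78.4 F [ 0.2 -0.5 -0.1] w 0.6 yaw y 77.9 zt [ 0.029 -0.003 -1.   ]
tNR rows total tool x,y: [0.02 0.09]
```

```bash
python3 -m crank '[{"travel":[0.02,0.1,0.2],"turn":0},{"travel":[0,0,0.2],"turn":0},{"travel":[0,0,0.1],"turn":0},{"travel":[0,0,0],"turn":0}]'; python3 d.py tNR; python3 -m crank '[{"travel":[0,0,0.06],"turn":0}]';  python3 -m crank '[{"travel":[0,0,0.04],"turn":0}]'
```

```text
t: 6.8
ee_pos: [484.5, -227.3, 66.9]
orientation: [0.326, 3.097, 0.001]
ft_force: [-0.2, 0.7, -0.1]
width: 0.4
t 6.8 p [ 484.5 -227.3   66.9] tip z 49.9 F [-0.2  0.7 -0.1] w 0.4 yaw y 78.0 zt [ 0.027 -0.002 -1.   ]
tNR rows total tool x,y: [-0.   -0.05]
t: 6.9
ee_pos: [484.7, -226.9, 63.6]
orientation: [0.325, 3.098, 0.001]
ft_force: [-0.1, 0.3, 0.6]
width: 0.5
t: 7.0
ee_pos: [484.8, -226.7, 61.2]
orientation: [0.325, 3.098, 0.002]
ft_force: [-0.5, -1.0, 0.7]
width: 0.3
```

```bash
for_=1; python3 -m crank '[{"travel":[0,-0.04,0.04],"turn":0}]';  python3 -m crank '[{"travel":[0,0,0.04],"turn":0}]'; python3 -m crank '[{"travel":[0,0,0.04],"turn":0}]'; python3 -m crank '[{"travel":[0,0,0.04],"turn":0}]'; python3 -m crank '[{"travel":[0,0,0.04],"turn":0}]'; python3 -m crank '[{"travel":[0,0,0.04],"turn":0}]'
```

```text
t: 7.1
ee_pos: [484.6, -228.1, 59.2]
orientation: [0.325, 3.098, 0.002]
ft_force: [1.0, 4.3, 4.0]
width: 0.5
t: 7.2
ee_pos: [484.7, -228.4, 57.5]
orientation: [0.324, 3.098, 0.002]
ft_force: [-3.5, -1.3, 5.5]
width: 0.6
t: 7.3
ee_pos: [484.8, -228.8, 55.8]
orientation: [0.324, 3.098, 0.001]
ft_force: [-2.2, -0.8, 5.5]
width: 0.5
t: 7.4
ee_pos: [484.7, -229.1, 54.0]
orientation: [0.324, 3.098, 0.0]
ft_force: [-1.9, 0.1, 5.2]
width: 0.6
t: 7.5
ee_pos: [484.6, -229.4, 52.3]
orientation: [0.324, 3.098, -0.0]
ft_force: [-2.2, 1.2, 4.7]
width: 0.6
t: 7.6
ee_pos: [484.6, -229.6, 50.5]
orientation: [0.324, 3.098, -0.0]
ft_force: [-2.2, 2.2, 7.8]
width: 0.7
```

```bash
python3 -m crank '[{"travel":[0,0,0.03],"turn":0}]';  python3 -m crank '[{"travel":[0,0,0.03],"turn":0}]'; python3 -m crank '[{"travel":[0,0,0.03],"turn":0}]'; python3 -m crank '[{"travel":[0,0,0.02],"turn":0}]'
```

```text
t: 7.7
ee_pos: [484.7, -229.6, 49.8]
orientation: [0.324, 3.097, -0.0]
ft_force: [-4.8, 4.1, 24.7]
width: 0.6
t: 7.8
ee_pos: [484.7, -229.7, 49.7]
orientation: [0.324, 3.097, 0.0]
ft_force: [-6.9, 5.3, 27.2]
width: 0.6
t: 7.9
ee_pos: [484.7, -229.6, 49.8]
orientation: [0.325, 3.097, 0.0]
ft_force: [-6.7, 4.2, 23.5]
width: 0.9
t: 8.0
ee_pos: [484.6, -229.6, 50.0]
orientation: [0.325, 3.097, 0.0]
ft_force: [-4.2, 3.0, 13.5]
width: 0.4
```

The tongue has bottomed: tip at 32.8 mm with a firm 25 N. Next I retract and check that the corner is now firm.

```bash
python3 -m crank '[{"travel":[0,0,-0.5],"turn":0},{"travel":[0,0,-0.5],"turn":0},{"travel":[0,0.3,0],"turn":0},{"travel":[0,0.4,0],"turn":0},{"travel":[0,0.3,0],"turn":0},{"travel":[0,0,0],"turn":0},{"travel":[0,0,0],"turn":0}]'
python3 d.py cNR
python3 - <<'E'
from h import *
for n in("top","side"):cv2.imwrite(f"pics/{n}1.png",imaging.get_image(n))
s=cv2.imread("pics/side1.png");cv2.imwrite("pics/s1.png",cv2.resize(s[160:350,220:420],None,fx=4,fy=3.1))
E
```

```text
t: 8.7
ee_pos: [494.2, -178.5, 100.3]
orientation: [0.326, 3.095, -0.001]
ft_force: [-0.4, 0.2, -0.4]
width: 0.6
t 8.7 p [ 494.2 -178.5  100.3] tip z 83.3 F [-0.4  0.2 -0.4] w 0.6 yaw y 78.0 zt [ 0.029 -0.004 -1.   ]
cNR rows total tool x,y: [-0.02  0.04]
```

View pics/s1.png

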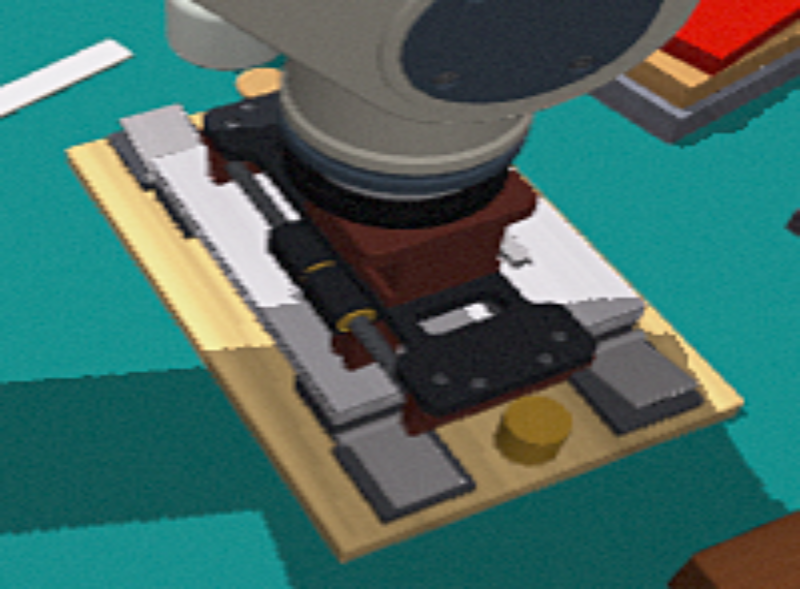

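In the crop, the near-right shim at about (405,470) lies flat and the far-right one at about (635,375) still stands. I'll re-press NR gently to confirm it is firm.

```bash
python3 -m crank '[{"travel":[0,0.03,0.25],"turn":0},{"travel":[0,0,0.1],"turn":0},{"travel":[0,0,0],"turn":0}]';python3 -m crank '[{"travel":[0,0,0.06],"turn":0},{"travel":[0,0,0.04],"turn":0}]';python3 -m crank '[{"travel":[0,0,0.03],"turn":0}]';python3 -m crank '[{"travel":[0,0,0.02],"turn":0}]';python3 -m crank '[{"travel":[0,0,0.02],"turn":0}]'
```

```text
t: 9.1
ee_pos: [494.5, -178.6, 80.6]
orientation: [0.33, 3.096, -0.001]
ft_force: [-0.2, -0.1, 0.7]
width: 0.2
t: 9.3
ee_pos: [494.4, -179.0, 74.9]
orientation: [0.331, 3.096, -0.001]
ft_force: [-2.0, 2.7, 11.6]
width: 0.3
t: 9.4
ee_pos: [494.4, -179.0, 73.8]
orientation: [0.331, 3.096, -0.0]
ft_force: [-3.9, 2.2, 11.8]
width: 0.8
t: 9.5
ee_pos: [494.4, -179.0, 73.4]
orientation: [0.332, 3.097, -0.0]
ft_force: [-3.1, 2.3, 11.5]
width: 0.4
t: 9.6
ee_pos: [494.4, -179.0, 73.2]
orientation: [0.332, 3.097, -0.0]
ft_force: [-4.0, 1.7, 12.6]
width: 0.5
```

It yields slightly under about 12 N, unlike NL, and may be driving the shim back up. I'll stop, retract fully and look.

```bash
python3 -m crank '[{"travel":[0,0,-0.8],"turn":0},{"travel":[0,0,-0.9],"turn":0},{"travel":[0,0,-0.9],"turn":0},{"travel":[0.8,0,-0.5],"turn":0},{"travel":[0.8,-0.3,0],"turn":0},{"travel":[0,-0.9,0],"turn":0},{"travel":[0,-0.9,0],"turn":0},{"travel":[0,-0.9,0],"turn":0},{"travel":[0,-0.9,0],"turn":0},{"travel":[0,-0.9,0],"turn":0},{"travel":[0,-0.9,0],"turn":0},{"travel":[0,0,0],"turn":0}]'
python3 - <<'E'
from h import *
for n in("top","side"):cv2.imwrite(f"pics/{n}2.png",imaging.get_image(n))
s=cv2.imread("pics/side2.png");cv2.imwrite("pics/s2.png",cv2.resize(s[160:350,220:420],None,fx=4,fy=3.1))
E
```

```text
t: 10.8
ee_pos: [347.3, -450.1, 233.9]
orientation: [0.325, 3.091, -0.008]
ft_force: [0.4, 0.5, -0.6]
width: 0.5
```

View pics/s2.png

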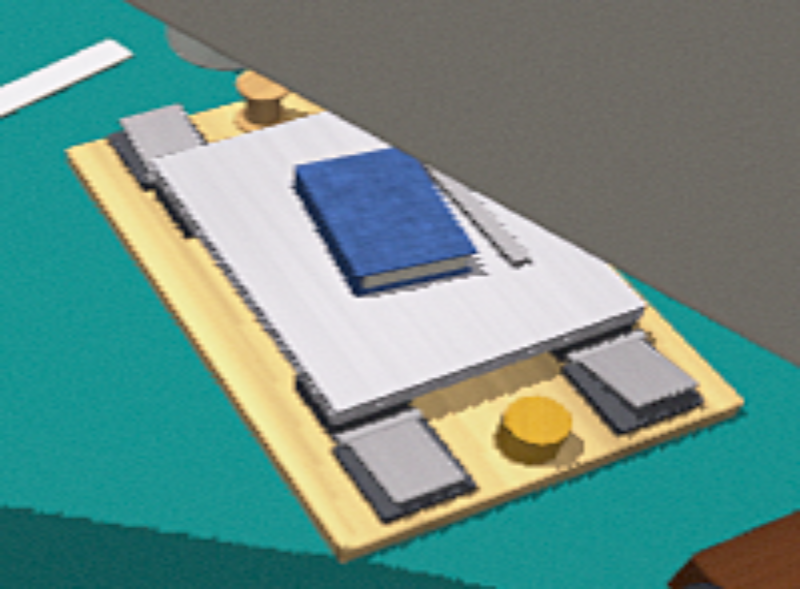

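View pics/top2.png

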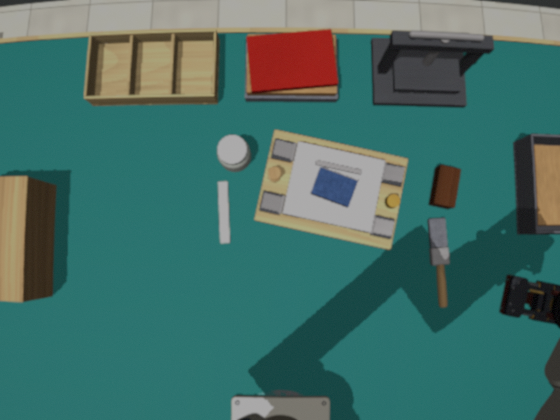

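My re-press did drive the shim partly back up. In the crop its outer lip at about (430,490) shows more dark side face than before. I'll press it flat again and leave the corner alone.

```bash
python3 d.py tNR
```

```text
t 10.9 p [ 347.5 -445.7  233.2] tip z 216.2 F [-0.3 -0.2 -0.4] w 0.1 yaw y 78.1 zt [ 0.031 -0.005 -0.999]
tNR rows total tool x,y: [-1.78  4.79]
```

```bash
python3 -m crank '[{"travel":[-0.25,0.67,0],"turn":0},{"travel":[-0.25,0.67,0],"turn":0},{"travel":[-0.25,0.67,0],"turn":0},{"travel":[-0.25,0.67,0],"turn":0},{"travel":[-0.25,0.67,0.3],"turn":0},{"travel":[-0.25,0.67,0.5],"turn":0},{"travel":[-0.25,0.4,0.6],"turn":0},{"travel":[0,0,0.3],"turn":0},{"travel":[0,0,0],"turn":0},{"travel":[0,0,0],"turn":0}]';python3 d.py tNR
```

```text
t: 11.9
ee_pos: [484.0, -223.3, 150.4]
orientation: [0.304, 3.096, 0.003]
ft_force: [-0.3, -0.6, 1.0]
width: 0.6
t 11.9 p [ 484.  -223.3  150.4] tip z 133.4 F [-0.3 -0.6  1. ] w 0.6 yaw y 78.8 zt [ 0.031 -0.001 -1.   ]
tNR rows total tool x,y: [-0.03 -0.12]
```

```bash
python3 -m crank '[{"travel":[0,-0.1,0.5],"turn":0},{"travel":[0,0,0.6],"turn":0},{"travel":[0,0,0.4],"turn":0},{"travel":[0,0,0],"turn":0},{"travel":[0,0,0],"turn":0}]';python3 d.py tNR
```

```text
t: 12.4
ee_pos: [487.4, -229.5, 80.1]
orientation: [0.305, 3.087, -0.002]
ft_force: [0.5, 0.2, 0.0]
width: 0.6
t 12.4 p [ 487.4 -229.5   80.1] tip z 63.1 F [0.5 0.2 0. ] w 0.6 yaw y 78.7 zt [ 0.039 -0.005 -0.999]
tNR rows total tool x,y: [ 0.06 -0.01]
```

```bash
python3 -m crank '[{"travel":[0.06,0,0.2],"turn":0},{"travel":[0,0,0.1],"turn":0},{"travel":[0,0,0.05],"turn":0}]'; python3 d.py tNR;  python3 -m crank '[{"travel":[0,0,0.04],"turn":0},{"travel":[0,0,0.04],"turn":0}]'; python3 -m crank '[{"travel":[0,0,0.04],"turn":0}]'; python3 -m crank '[{"travel":[0,0,0.04],"turn":0}]'
```

```text
t: 12.7
ee_pos: [486.5, -230.2, 65.0]
orientation: [0.305, 3.082, -0.005]
ft_force: [0.5, -0.4, -0.1]
width: 0.5
t 12.7 p [ 486.5 -230.2   65. ] tip z 48.0 F [ 0.5 -0.4 -0.1] w 0.5 yaw y 78.7 zt [ 0.044 -0.008 -0.999]
tNR rows total tool x,y: [0.05 0.  ]
t: 12.9
ee_pos: [487.0, -230.4, 61.2]
orientation: [0.305, 3.081, -0.006]
ft_force: [-0.3, 0.8, -0.0]
width: 0.4
t: 13.0
ee_pos: [487.2, -230.4, 59.1]
orientation: [0.305, 3.081, -0.006]
ft_force: [0.6, -0.2, 0.5]
width: 0.5
t: 13.1
ee_pos: [487.4, -230.5, 57.0]
orientation: [0.305, 3.081, -0.006]
ft_force: [0.3, 0.7, -0.4]
width: 0.6
```

```bash
python3 -m crank '[{"travel":[0.05,0,0.04],"turn":0}]'; python3 -m crank '[{"travel":[0,0,0.04],"turn":0}]'; python3 -m crank '[{"travel":[0,0,0.04],"turn":0}]'; python3 -m crank '[{"travel":[0,0,0.04],"turn":0}]'; python3 -m crank '[{"travel":[0,0,0.03],"turn":0}]'
```

```text
t: 13.2
ee_pos: [485.4, -230.1, 54.8]
orientation: [0.305, 3.08, -0.006]
ft_force: [3.2, 1.0, 4.5]
width: 0.7
t: 13.3
ee_pos: [485.6, -230.3, 53.0]
orientation: [0.305, 3.08, -0.007]
ft_force: [-2.5, -0.8, 5.0]
width: 0.3
t: 13.4
ee_pos: [485.6, -230.5, 51.1]
orientation: [0.304, 3.08, -0.007]
ft_force: [-1.8, -1.5, 6.1]
width: 0.4
t: 13.5
ee_pos: [485.7, -230.7, 49.8]
orientation: [0.304, 3.08, -0.007]
ft_force: [-5.1, 2.8, 28.5]
width: 0.7
t: 13.6
ee_pos: [485.7, -230.7, 49.7]
orientation: [0.305, 3.08, -0.007]
ft_force: [-6.7, 4.4, 30.6]
width: 0.3
```

It is flat again, bottomed with the same contact height (49.7) and 30 N. I'll retract straight up and clear, then look.

```bash
python3 -m crank '[{"travel":[0,0,-0.6],"turn":0},{"travel":[0,0,-0.9],"turn":0},{"travel":[0,0,-0.9],"turn":0},{"travel":[0.8,0,-0.5],"turn":0},{"travel":[0.8,-0.3,0],"turn":0},{"travel":[0,-0.9,0],"turn":0},{"travel":[0,-0.9,0],"turn":0},{"travel":[0,-0.9,0],"turn":0},{"travel":[0,-0.9,0],"turn":0},{"travel":[0,-0.9,0],"turn":0},{"travel":[0,0,0],"turn":0},{"travel":[0,0,0],"turn":0}]'
python3 - <<'E'
from h import *
for n in("top","side"):cv2.imwrite(f"pics/{n}3.png",imaging.get_image(n))
s=cv2.imread("pics/side3.png");cv2.imwrite("pics/s3.png",cv2.resize(s[160:350,220:420],None,fx=4,fy=3.1))
a=cv2.imread("pics/top0.png")[115:260,215:470];b=cv2.imread("pics/top3.png")[115:260,215:470]
cv2.imwrite("pics/t3.png",cv2.resize(np.vstack([a,b]),None,fx=2,fy=2))
E
```

```text
t: 14.8
ee_pos: [346.7, -454.3, 195.0]
orientation: [0.301, 3.083, -0.005]
ft_force: [-0.3, 0.1, -0.4]
width: 0.8
```

View pics/s3.png

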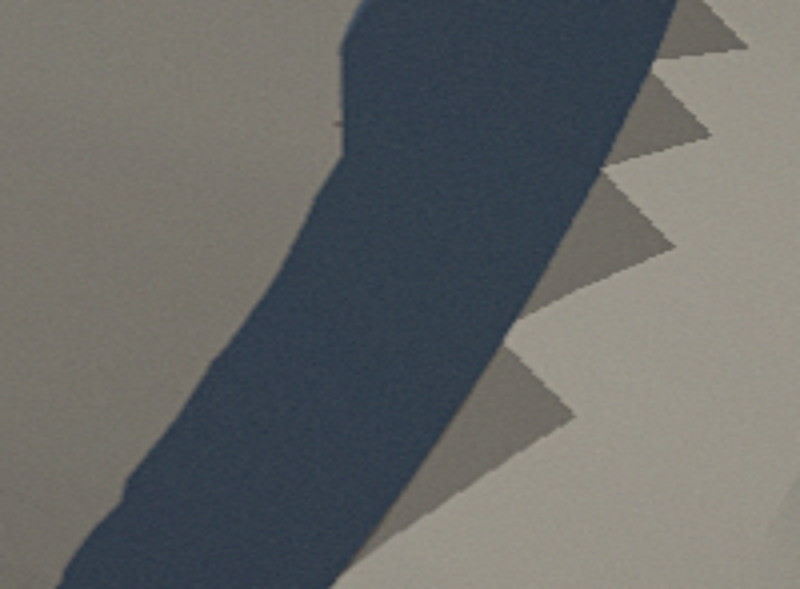

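View pics/t3.png

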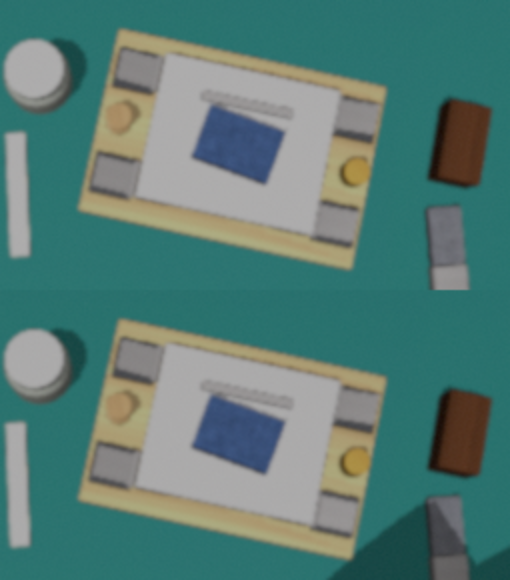

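The top view shows nothing displaced, but the arm blocks the side camera. I'll shift the arm.

```bash
python3 -m crank '[{"travel":[0,0.2,-0.8],"turn":0},{"travel":[0,0.5,-0.9],"turn":0},{"travel":[0.5,0.5,-0.5],"turn":0},{"travel":[0.6,0.5,0],"turn":0},{"travel":[0,0.7,0],"turn":0},{"travel":[0,0.7,0],"turn":0},{"travel":[0,0.7,0],"turn":0},{"travel":[0,0.7,0],"turn":0},{"travel":[0,0.7,0],"turn":0},{"travel":[0,0.7,0],"turn":0},{"travel":[0,0,0],"turn":0},{"travel":[0,0,0],"turn":0}]'
python3 - <<'E'
from h import *
for n in("side",):cv2.imwrite(f"pics/{n}4.png",imaging.get_image(n))
s=cv2.imread("pics/side4.png");cv2.imwrite("pics/s4.png",cv2.resize(s[160:350,220:420],None,fx=4,fy=3.1))
E
```

```text
t: 16.1
ee_pos: [339.4, -123.8, 305.4]
orientation: [0.266, 3.087, 0.004]
ft_force: [-0.8, -0.4, -0.1]
width: -0.1
```

View pics/s4.png

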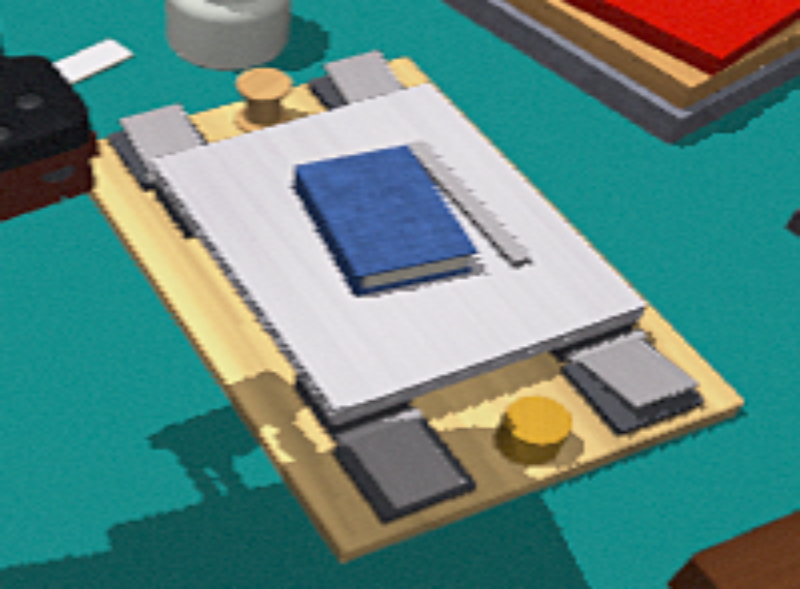

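The near-right shim at about (405,470) is flat, the other three stand, and the plate, book, spool and weight are where they started. The robot is clear of everything, so I hand in.

```bash
python3 -c "
from workcell import workorder
print(workorder.close_job())"
```

```text
the job is handed in; nothing more can be done
None
```

The rocking corner was near-right. I pressed its shim flat, left the other three standing, and handed the job in at about 16 s of the 48 s.

- **Finding the corner:** Near-left stayed firm under about 30–44 N. Near-right sank about 4.3 mm at 3–5 N and then bottomed. I stopped there and did not test the two far corners.
- **Check that went wrong:** After flattening the shim I pressed the near-right corner again to confirm it was firm. Under about 12 N it gave roughly 2 mm, and the side picture showed the shim had been driven partly back up. I pressed the shim flat a second time; it bottomed at the same height (fingertip at about 33 mm) under 30 N. I did not press the corner again.
- **Final pictures:** The near-right shim lies flat and the other three stand. The plate looks level by eye, though I did not measure its tilt or height. The book, spool, weight, jar and other items show no visible movement, and the arm is clear of everything.

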